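# Tap a stuck mould wall loose

## Task

The sliding end wall of the terrazzo mould is stuck: pick up the wooden mallet and tap the wall's two upright posts lightly, one and then the other in turn, driving each only a little at a time so that the wall never goes badly crooked, until both ends are fully home against the end stops, clear of the cast tray. Touch the mould and its wall with nothing but the mallet, then lay the mallet flat back on its cork mat without dropping it, and do not disturb the small tin, the brass weight or the coasters that stand between.

Things in the scene. Friction and masses are not known exactly. Their poses are not given: they have to be found in the camera images.
- mould: Fixed plywood mould. Origin: centre of the underside of its base board (210 mm along x, 250 along y, 12 thick). x: the way the end wall is driven out, roughly away from the robot; y: left along the wall. A white terrazzo tray, 18 mm thick, fills it from x = -83 to +30 mm (top 30 mm above the table), between a front wall and side rails (centred at y = +-100, 16 wide), all 36 mm high.
- gate: The stuck end wall: a bar along y, 180 long, 16 thick, 36 mm high, with an upright wooden post at each end (y = +-75 mm in the mould) 30 mm wide, 16 thick, rising to 100 mm above the table. Origin: mid-thickness of the left post, at table level; x points out of the mould, y left. More than 22 N on it is too hard; one end more than 6 mm ahead of the other is badly crooked.
- post_left (a point): On the struck (tray-side) face of the left (+y) post, mid-width, 68 mm above the table; axes as the wall's. In the mould's frame its x is 30 mm when fully stuck (each end starts 0 to 2 mm beyond that) and 38 mm when the dark steel shoe behind the post meets its dark end stop: fully home. A push at the post is along +x of the mould.
- post_right (a point): The same on the right (-y) post, 150 mm from the left one. An end slides when its post is pushed with about 11.5 N, plus about 1.2 N per mm that it is ahead of the other end (less when behind), and stays where it is left. Moving both ends at once takes 23 N. The stops are firm rubber on steel: at the stop the force rises by several N in a mm or two.
- mallet: Wooden mallet, about 0.35 kg, lying flat. Origin: centre of the head's underside. Head 44 mm along x, 80 along y, 50 high, striking faces at y = +40 and -40 mm. The handle runs towards -x: 24 mm wide (y), 26 high, centreline 28 mm above the head's underside, from x = -22 to -162 mm, then a butt 20 long, 32 wide, 42 high, underside level with the head's.
- mallet_grip (a point): On the handle's centreline, 45 mm from the middle of the head (23 mm behind its cheek): a good place to grip across the 24 mm width, near the balance point. Axes as the mallet's.
- mat: Fixed cork mat, 260 mm along x, 130 along y, 6 thick; origin: centre of its underside. The mallet lies along it, the middle of its head about 60 mm from the mat's centre towards +x, its handle towards -x.
- tin: Bystander to leave alone: small round aluminium tin, 32 mm wide, 28 mm high; origin at its underside.
- weight: Bystander to leave alone: small brass weight, 30 mm wide, 30 mm high; origin at its underside.
- coasters: Bystander to leave alone: stack of three terrazzo coasters, 100 mm wide, 30 mm high; origin at its underside.
There are look-alikes about, which are no part of the job. Leave any turquoise look-alike of the mallet alone.

How it is judged:
On the way, in this order (a step that is already met when the one before it is completed fails the run):
1. the mallet has been picked up (height (world z) of mallet above 0.03 m and contact force between the fingers and mallet above 1 N), for 0.2 s.
2. both ends of the wall have been driven at least 4 mm from the stuck position, by the mallet (x of each of post_left, post_right in the frame of mould above 0.034 m), for 0.1 s.
3. both ends of the wall are home on the stops (x of each of post_left, post_right in the frame of mould above 0.0365 m), for 0.2 s.
At the end, for the whole second after the job is handed in: Both ends of the end wall are within 1.5 mm of fully home on their stops (struck faces beyond x = 36.5 mm of the mould), and the mallet lies flat (within 0.1 rad), at rest and released, on the cork mat, with the middle of its head and its grip point over the mat (all of step 3 and z of mallet in the frame of mat between 0.003 and 0.009 m and angle between mallet's own z axis and vertical below 0.1 rad and x of mallet in the frame of mat between -0.13 and 0.13 m and y of mallet in the frame of mat between -0.065 and 0.065 m and x of mallet_grip in the frame of mat between -0.13 and 0.13 m and y of mallet_grip in the frame of mat between -0.065 and 0.065 m and linear speed of mallet below 0.02 m/s and contact force between the fingers and mallet below 0.1 N); the robot touches nothing.
It fails at once if the mallet is pressed or struck on the wall with more than 22 N (contact force between mallet and gate above 22 N).
It fails at once if one end of the wall is driven more than about 6.5 mm ahead of the other (0.043 rad crooked) (angle between the x axis of gate and the x axis of mould, either way round above 0.043 rad).
It fails at once if the gripper or arm touches the mould or its wall (contact force between any of the fingers, the arm and mould above 1 N).
It fails at once if the mallet is dropped or thrown onto the mat (z of mallet in the frame of mat below 0.02 m and linear speed of mallet above 0.5 m/s).
It fails at once if a bystander is moved by more than 20 mm (distance of any of tin, weight, coasters from where it was at the start of the episode above 0.02 m).
It also fails if it takes over 72 s, if anything falls off the work surface, if the arm or the gripper's body presses on something with over 40 N, if the wrist force passes 120 N, or if a joint passes its speed limit or range.

## Robot

A 6-joint arm with a two-finger parallel gripper is mounted at the origin on the work surface. World frame = base frame: x ahead of the robot, y to its left, z up, the work surface at z = 0. Lengths are in m, angles in rad, forces in N, time in s.
With the tool pointing down it reaches from about 0.275 to 0.75 m from the base axis. Payload 10.2 kg.
Tool frame: the origin (TCP) lies at the very end of the fingers, on their centre line; the grasp point (between the pads) lies 19 mm behind it; z points along the fingers, y is the line along which they close (so a half turn about z gives the same grasp; the last joint's range is limited). The gripper opens to 85 mm and grips with 20 to 120 N. Pads are 22 mm wide; open, the fingers measure 114 mm over their backs; the gripper's body (76 mm by 85 mm) begins 54 mm behind the grasp point. The pads swing forward as they close: fully open they stand 13 mm farther back than shut.
Start: joints at [-0.223, 0.313, 1.498, -0, 1.331, -0.223], TCP at [0.525, -0, 0.195] pointing down, gripper open.
Joint ranges: [-2.94, 2.94], [-0.97, 2.17], [0.19, 2.56], [-1.23, 4.37], [0.02, 3.11], [-2.88, 2.88]. Speed limits (rad/s): [2.39, 2.39, 3.01, 3.14, 3.14, 3.14].

## Interface

Orientations are given as a rotation vector (axis times angle).
In Python, from bench import ctrl gives the robot as it stands. The module is installed in compiled form; this text tells all that it offers.
- The arm moves only by the tool play_rows, never from a script. Its argument "increments" is a list of rows, each an object with "hand": the closure, from 0 (fully open) to 1 (shut); "dp": the shift along the tool's x, y, z in m, a list of three; "turn": the turn, a rotation vector about the tool's x, y, z in degrees, a list of three. A call has 1 to 20 rows; each row shifts and turns the commanded pose from where the row before left it, along the tool's axes as they then stand; what a row does not reach is not made up. A row lasts 1/12 s, in which the tool goes at most 41.7 mm and 7.16 degrees, less where a joint would pass 70% of its speed; a pose out of reach is approached as far as the arm can. A call is refused whole if a number of a shift passes 0.0417 or a number of a turn 7.16, either way. A call with a gripper value outside its range is refused whole. The fingers move at their own pace and stop on an object; "grip_force" is the grip in N (left out, the last holds). Time passes only in rows, so rows that do not move let the fingers close. It gives the time, the measured TCP pose, the force, the opening and the grip force at its end, in the units of the state.
- ctrl.observe(): the state, without advancing time (a new reading comes with each control period).
- ctrl.snapshot(name): name is "scene" or "side" or "wrist"; returns a dict with "color" (400x640x3 uint8, red, green, blue), "camera_matrix" (3x3 intrinsics, pixels), "R" (3x3) and "t" (3): a world point X has camera coordinates R X + t. Camera axes: x right, y down, z forward; pixel columns grow to the right and rows downward; lengths in m; the calibration is good to about 2 mm. A picture is of the moment at which its call begins. There is no depth.
- ctrl.finish_job(): hands the job in; it is judged then, once.
Trained networks look in a picture, given as the dict that the camera call returned (one of the last four; its "shot" number tells which), for a name from the list of things; names that differ only in an ending like _2 or _b are one class to them, and where a whole thing is asked for, a point or a joint stands for the part that bears it (a point fixed in the world has none). Each returns a list of dicts, best first, with "confidence" (0 to 1); they miss things now and then, are a little off and sometimes report something else, mostly with a low value. They report only what shows in the picture. A call takes as long as a camera call. They do not tell look-alikes from the thing itself.
- ctrl.spot_in(picture, target): "extent" ([centre column, centre row, width, height] as shares, 0 to 1, of the picture: columns of its width, rows of its height, round what is visible of it).
The state is a dict: "time_s": time; "joint_positions": joint angles; "dq": joint speeds; "tau": joint torques, N m; "position": TCP position; "ee_rot": TCP orientation; "force": force on the tool from outside, world axes, zero at the start; "torque": the same for the moment, N m; "gripper_width": finger opening in m; "gripper_force": force on a finger pad.
Only numpy, scipy, OpenCV 4.12 (cv2) and the standard library are available. Lean on these libraries where they do the work, as an engineer would, in place of code of your own. Each camera call takes 0.05 s, during which the arm holds its last target. There are 200 camera calls.

## Working session

There is one attempt and no reset: what is moved stays moved. The work goes in short steps, Python scripts to look and compute and a tool call to move; the robot and the scene stay as the last step left them, time stands still between calls to the robot, and variables do not carry over. Pictures are saved under pics/ and viewed, at most 10 in all, crops included, and the job is handed in when it is done.

Besides the shell and the picture viewer there is one more tool, called in YAML: its name, and indented under it one key for each argument. play_rows: Moves the arm, as the interface text tells. Its arguments: {"type":"object","properties":{"increments":{"type":"array"},"grip_force":{"type":"number"}},"required":["increments"]}

```bash
mkdir -p pics; cat > h.py <<'E'
import numpy as np, cv2
from bench import ctrl
from scipy.spatial.transform import Rotation as Ro
def ray(p,u,v):
    K=np.array(p["camera_matrix"]);R=np.array(p["R"]);t=np.array(p["t"])
    return -R.T@t, R.T@np.linalg.inv(K)@np.array([u,v,1.])
def onz(p,u,v,z):
    c,d=ray(p,u,v); return c+d*(z-c[2])/d[2]
def proj(p,X):
    x=np.array(p["R"])@np.array(X,float)+np.array(p["t"]); x=np.array(p["camera_matrix"])@x; return x[:2]/x[2]
def save(p,n): cv2.imwrite("pics/"+n+".png",p["color"][:,:,::-1])
E
python3 - <<'E'
from h import *
for n in("scene","side"):
    p=ctrl.snapshot(n);save(p,n)
    print(n,"cam",np.round(-np.array(p["R"]).T@p["t"],3))
    for t in("mould","gate","mallet","mat","tin","weight","coasters","post_left"):
        print(t,[(np.round(np.array(d["extent"])*[640,400,640,400]).astype(int).tolist(),round(d["confidence"],2)) for d in ctrl.spot_in(p,t)])
print(ctrl.observe())
E
```

```text
scene cam [0.797 0.4   0.915]
mould []
gate [([221, 169, 64, 66], 0.59), ([338, 293, 77, 94], 0.37)]
mallet [([339, 292, 84, 96], 0.93), ([359, 122, 30, 23], 0.68), ([429, 238, 97, 43], 0.64)]
mat [([338, 309, 125, 131], 0.87)]
tin [([329, 218, 15, 14], 0.59)]
weight [([257, 264, 16, 13], 0.74)]
coasters [([212, 286, 49, 46], 0.91)]
post_left [([222, 163, 61, 59], 0.72)]
side cam [ 0.255 -0.616  0.587]
mould [([403, 318, 177, 164], 0.96), ([426, 281, 84, 99], 0.38)]
gate [([427, 282, 88, 97], 0.76)]
mallet [([226, 331, 115, 104], 0.81), ([318, 178, 53, 65], 0.75), ([231, 196, 80, 48], 0.62)]
mat [([327, 188, 88, 58], 0.7), ([419, 202, 42, 32], 0.7), ([404, 316, 172, 164], 0.5)]
tin [([302, 229, 11, 20], 0.74)]
weight [([382, 211, 16, 12], 0.72), ([327, 188, 86, 59], 0.41)]
coasters [([421, 203, 43, 34], 0.77)]
post_left [([424, 281, 89, 100], 0.88)]
{'time_s': 0.9, 'joint_positions': array([-2.23406305e-01,  3.12879694e-01,  1.49769554e+00, -9.94764504e-06,
        1.33099808e+00, -2.23405693e-01]), 'dq': array([ 0.00046837, -0.00152718, -0.0005457 , -0.0022298 ,  0.00173357,
        0.0002213 ]), 'tau': array([ 1.36561557e-03, -4.12164509e+01, -2.59898472e+01, -1.84683245e-04,
        4.85929049e-04,  2.04724063e-05]), 'position': array([ 5.25007477e-01, -2.00593743e-05,  1.95506254e-01]), 'ee_rot': array([2.22142431e+00, 2.22142820e+00, 3.34881340e-06]), 'force': array([-0.54753132,  0.2657508 , -0.83507316]), 'torque': array([0.03977703, 0.0376889 , 0.04707084]), 'gripper_force': 0.0, 'gripper_width': 0.08541301660586595}
```

View pics/scene.png

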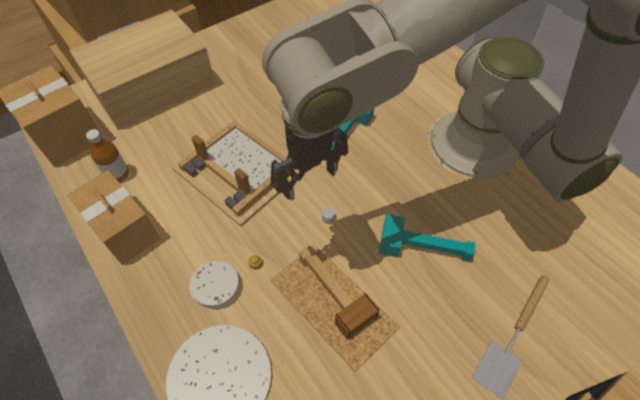

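View pics/side.png

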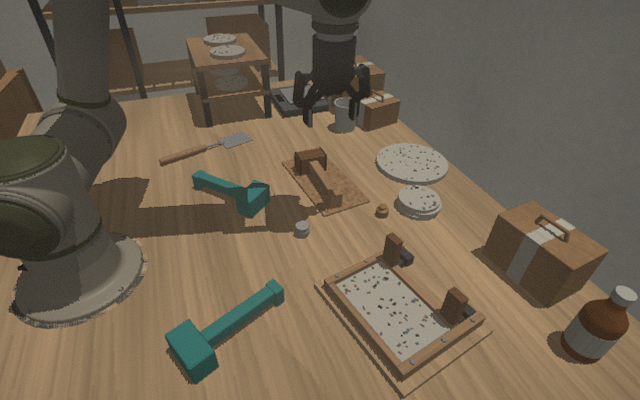

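The wooden mallet lies on the cork mat at scene (340,292) and side (318,178). The look-alikes are turquoise, at scene (430,238) and (355,122), so the wooden one on the mat fits the description. The mould is at scene (232,172), with posts at about (200,147) and (242,181). I'll confirm in one enlarged crop.

```bash
python3 - <<'E'
from h import *
a=cv2.imread("pics/scene.png")
m=cv2.resize(a[235:375,260:410],None,fx=4,fy=4,interpolation=cv2.INTER_CUBIC)
g=cv2.resize(a[115:230,165:300],None,fx=5,fy=5,interpolation=cv2.INTER_CUBIC)
cv2.imwrite("pics/m.png",m);cv2.imwrite("pics/g.png",g)
E
```

```text
(no output)
```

View pics/m.png

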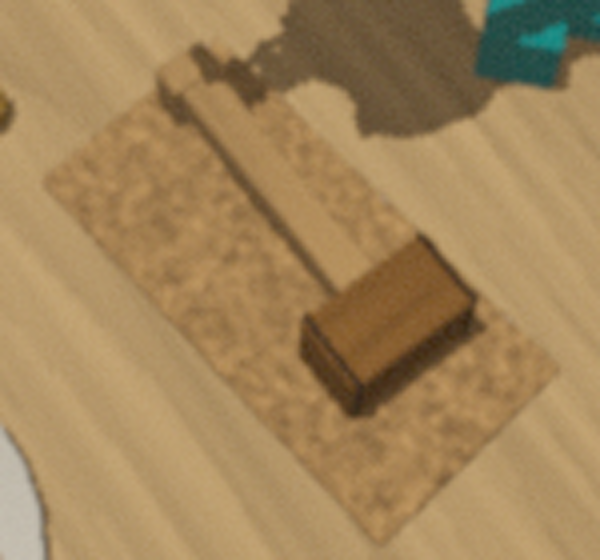

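View pics/g.png

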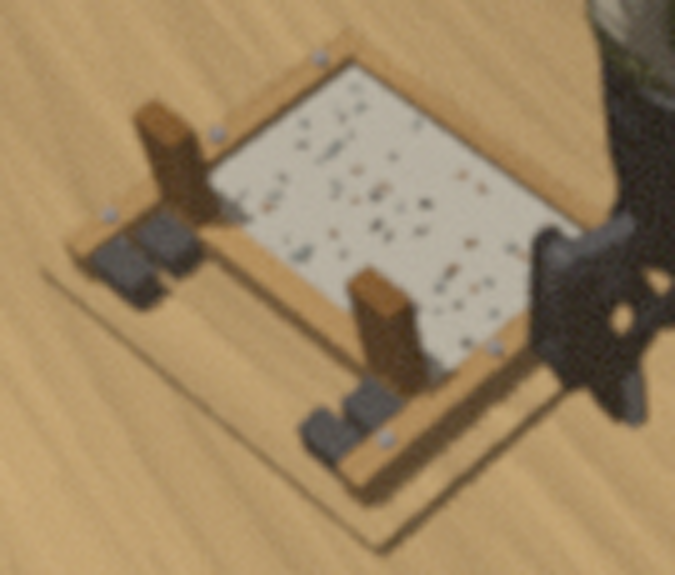

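The first crop shows the wooden mallet with its head top corners at scene px (365,294), (379,309), (349,331) and (336,314). The second shows the mould with its post tops at about (197,139) and (241,173). I'll fit planar poses to these corners.

```bash
cat >> h.py <<'E'
from scipy.optimize import least_squares
def fit(p,pts,uv,x0):
    pts=np.array(pts);uv=np.array(uv,float)
    def w(q): return np.c_[pts[:,:2]@Ro.from_euler('z',q[2]).as_matrix()[:2,:2].T+q[:2],pts[:,2]]
    f=lambda q:np.ravel([proj(p,X) for X in w(q)]-uv)
    r=least_squares(f,x0); return r.x,np.round(f(r.x),1)
E
python3 - <<'E'
from h import *
p=ctrl.snapshot("scene"); 
M=lambda l:np.array(l)/4+[260,235]; G=lambda l:np.array(l)/5+[165,115]
hm=M([(420,238),(475,298),(358,385),(305,318)])
print("head",[np.round(onz(p,*u,.056),3) for u in hm])
print("butt",np.round(onz(p,*M((195,65)),.048),3))
mt=M([(45,182),(380,543),(558,370)])
print("mat",[np.round(onz(p,*u,.006),3) for u in mt])
bd=G([(40,270),(380,550)]); print("board",[np.round(onz(p,*u,.012),3) for u in bd])
for n,l in(("A",[(155,100),(190,135),(165,148),(135,112)]),("B",[(370,266),(412,300),(390,318),(348,288)])):
    print(n,[np.round(onz(p,*u,.1),4) for u in G(l)])
print("tray",[np.round(onz(p,*u,.030),3) for u in G([(352,65),(210,180)])])
for n,u in(("tin",(329,218)),("weight",(257,264)),("coast",(212,286))): print(n,np.round(onz(p,*u,.015),3))
E
```

```text
head [array([0.518, 0.175, 0.056]), array([0.516, 0.215, 0.056]), array([0.589, 0.215, 0.056]), array([0.589, 0.174, 0.056])]
butt [0.55  0.026 0.048]
mat [array([0.645, 0.018, 0.006]), array([0.616, 0.271, 0.006]), array([0.49 , 0.258, 0.006])]
board [array([ 0.68 , -0.378,  0.012]), array([ 0.627, -0.137,  0.012])]
A [array([ 0.6016, -0.3623,  0.1   ]), array([ 0.5986, -0.333 ,  0.1   ]), array([ 0.6119, -0.3328,  0.1   ]), array([ 0.6128, -0.3612,  0.1   ])]
B [array([ 0.5701, -0.2157,  0.1   ]), array([ 0.5648, -0.1881,  0.1   ]), array([ 0.5779, -0.1853,  0.1   ]), array([ 0.5845, -0.2108,  0.1   ])]
tray [array([ 0.49 , -0.388,  0.03 ]), array([ 0.588, -0.364,  0.03 ])]
tin [ 0.453 -0.031  0.015]
weight [ 0.65  -0.029  0.015]
coast [ 0.754 -0.042  0.015]
```

Left post (B) is at about (0.574,-0.200) and right post (A) at about (0.605,-0.347), with mould yaw about +0.21 rad. The mallet head is at (0.553,0.195) with its handle along -y, so the grip point is at about (0.552,0.150). I'll move above it and check with the wrist camera.

play_rows:
  increments:
    - {"hand": 0, "dp": [0.03, 0.0054, 0.01], "turn": [0, 0, 0]}
    - {"hand": 0, "dp": [0.03, 0.0054, 0.01], "turn": [0, 0, 0]}
    - {"hand": 0, "dp": [0.03, 0.0054, 0.01], "turn": [0, 0, 0]}
    - {"hand": 0, "dp": [0.03, 0.0054, 0.01], "turn": [0, 0, 0]}
    - {"hand": 0, "dp": [0.03, 0.0054, 0.01], "turn": [0, 0, 0]}
    - {"hand": 0, "dp": [0, 0, 0], "turn": [0, 0, 0]}
    - {"hand": 0, "dp": [0, 0, 0], "turn": [0, 0, 0]}
  grip_force: 110

```text
time_s: 1.53
position: [0.5516, 0.1511, 0.1448]
ee_rot: [-2.218, -2.224, 0.002]
force: [1.1, -0.6, 0.5]
gripper_width: 0.0852
gripper_force: 0.0
```

```bash
python3 - <<'E'
from h import *
p=ctrl.snapshot("wrist");save(p,"w1")
print(ctrl.observe()["position"])
for t in("mallet","mat","mallet_grip"): print(t,[(np.round(np.array(d["extent"])*[640,400,640,400]).astype(int).tolist(),round(d["confidence"],2)) for d in ctrl.spot_in(p,t)])
for X in((.553,.195,.056),(.552,.150,.047),(.55,.026,.048)):print(proj(p,X).round(0))
s=ctrl.snapshot("scene");save(s,"s2")
E
```

```text
[0.55194989 0.15002738 0.14542971]
mallet [([322, 215, 95, 193], 0.58), ([102, 188, 204, 183], 0.58)]
mat [([326, 179, 132, 229], 0.97)]
mallet_grip [([323, 213, 88, 188], 0.97), ([103, 186, 205, 183], 0.69)]
[322. 143.]
[320. 188.]
[318. 297.]
```

View pics/w1.png

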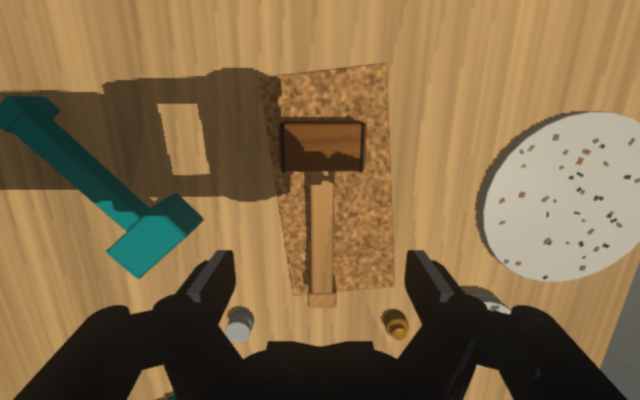

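The wrist view shows the wooden mallet aligned with the tool: head centre at (322,147), handle at x≈321, within 4 px of prediction. I'll descend and grip.

play_rows:
  increments:
    - {"hand": 0, "dp": [-0.001, 0.001, 0.03], "turn": [0, 0, 0]}
    - {"hand": 0, "dp": [0, 0, 0.03], "turn": [0, 0, 0]}
    - {"hand": 0, "dp": [0, 0, 0.03], "turn": [0, 0, 0]}
    - {"hand": 0, "dp": [0, 0, 0.025], "turn": [0, 0, 0]}
    - {"hand": 0, "dp": [0, 0, 0.015], "turn": [0, 0, 0]}
    - {"hand": 0, "dp": [0, 0, 0], "turn": [0, 0, 0]}
    - {"hand": 0.5, "dp": [0, 0, 0], "turn": [0, 0, 0]}
    - {"hand": 1, "dp": [0, 0, 0], "turn": [0, 0, 0]}
    - {"hand": 1, "dp": [0, 0, 0], "turn": [0, 0, 0]}
    - {"hand": 1, "dp": [0, 0, 0], "turn": [0, 0, 0]}
    - {"hand": 1, "dp": [0, 0, 0], "turn": [0, 0, 0]}
    - {"hand": 1, "dp": [0, 0, 0], "turn": [0, 0, 0]}
    - {"hand": 1, "dp": [0, 0, 0], "turn": [0, 0, 0]}
  grip_force: 110

```text
time_s: 2.87
position: [0.5531, 0.149, 0.0158]
ee_rot: [2.221, 2.221, 0.0]
force: [0.1, 0.1, 0.8]
gripper_width: 0.0008
gripper_force: 0.0
```

```bash
python3 - <<'E'
from h import *
s=ctrl.snapshot("scene");a=s["color"][:,:,::-1]
cv2.imwrite("pics/g2.png",cv2.resize(a[115:230,165:300],None,fx=5,fy=5,interpolation=cv2.INTER_CUBIC))
o=ctrl.observe();print(o["position"],o["gripper_width"],o["gripper_force"],o["force"])
E
```

```text
[0.55305706 0.14901439 0.01566498] 0.00036023121796281655 0.0 [ 0.03704117 -1.01246779 -0.14326996]
```

View pics/g2.png

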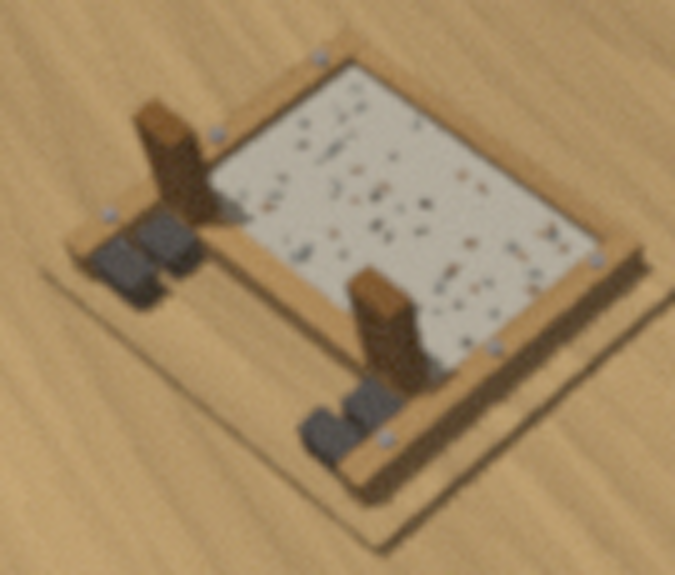

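The mould is now fully visible: tray corners at g2 (352,62) and (605,240), posts clear. But the gripper shut on nothing, so I need to look at the mallet.

```bash
python3 - <<'E'
from h import *
s=ctrl.snapshot("scene");a=s["color"][:,:,::-1]
b=ctrl.snapshot("side")["color"][:,:,::-1]
A=cv2.resize(a[200:400,250:450],(400,400)); B=cv2.resize(b[90:250,240:400],(400,400))
cv2.imwrite("pics/c1.png",np.hstack([A,B]))
E
```

```text
(no output)
```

View pics/c1.png

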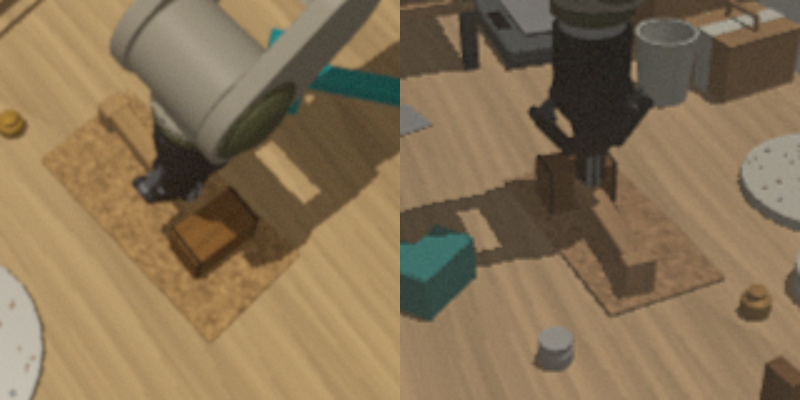

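```bash
python3 - <<'E'
from h import *
for n in("side","scene"):
    p=ctrl.snapshot(n)
    o=ctrl.observe()
    for z in (o["position"][2],.034,.047,.06): print(n,z,proj(p,[*o["position"][:2],z]).round(1))
    print(n,"head",proj(p,[.553,.193,.056]).round(1))
print(o["gripper_width"],o["gripper_force"],o["position"])
p=ctrl.snapshot("wrist");save(p,"w2")
E
```

```text
side 0.01549638611429794 [315.3 174.3]
side 0.034 [315.4 168.5]
side 0.047 [315.5 164.4]
side 0.06 [315.6 160.2]
side head [309.7 153. ]
scene 0.015506206257157158 [342.4 301.9]
scene 0.034 [342.8 298.5]
scene 0.047 [343.  296.1]
scene 0.06 [343.3 293.7]
scene head [357.1 311.6]
3.933077712330395e-05 0.0 [0.55301802 0.14899202 0.01550621]
```

View pics/w2.png

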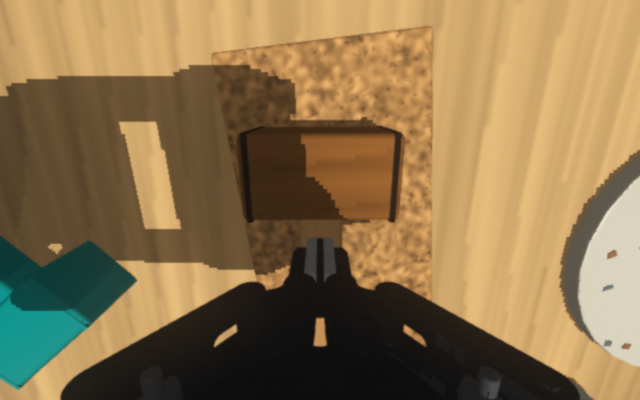

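The fingers are shut at wrist (320,240-285) with the handle passing under them: they closed above the handle. I'll check the tool's true height.

```bash
python3 - <<'E'
from h import *
p=ctrl.snapshot("wrist");o=ctrl.observe()
c=-np.array(p["R"]).T@p["t"]; print("cam",c, o["position"])
for z in(.0155,.03,.047): print(z,proj(p,[*o["position"][:2],z]).round(1))
for X in((.513,.215,.056),(.593,.215,.056),(.513,.171,.056),(.593,.171,.056)): print(proj(p,X).round(1))
# joint-torque / force
print(o["force"],o["torque"],o["tau"])
s=ctrl.snapshot("side");save(s,"side3")
E
```

```text
cam [0.55262453 0.22523251 0.19389876] [0.55298829 0.1489919  0.01544726]
0.0155 [320.2 226.6]
0.03 [320.2 235.9]
0.047 [320.3 248.9]
[233.4 128.8]
[407.3 128.7]
[241.2 218.1]
[399.5 217.9]
[-0.62602008  0.0047652   0.80933474] [ 0.00662819  0.00732475 -0.03219017] [ 2.12342333e-03 -4.97239745e+01 -2.12707722e+01 -1.21216126e-04
  1.04244682e-03 -6.08906453e-05]
```

```bash
python3 - <<'E'
from h import *
p=ctrl.snapshot("wrist")
print(np.array(p["camera_matrix"]).round(1).tolist(), np.array(p["R"]).round(3).tolist())
for dz in(0,-.02,-.035):
    a=onz(p,212,52,.006+dz);b=onz(p,432,26,.006+dz);print("mat",dz,a.round(3),b.round(3),np.linalg.norm(a-b))
    a=onz(p,247,219,.056+dz);b=onz(p,396,219,.056+dz);print("head",dz,a.round(3),b.round(3),np.linalg.norm(a-b))
# triangulate mallet / tin / weight from scene+side nets
for t in("tin","weight","coasters"):
    C=[];
    for n in("scene","side"):
        q=ctrl.snapshot(n);d=ctrl.spot_in(q,t)
        if d:
            e=np.array(d[0]["extent"]);C.append(ray(q,e[0]*640,e[1]*400))
    if len(C)==2:
        A=np.c_[C[0][1],-C[1][1]];s=np.linalg.lstsq(A,C[1][0]-C[0][0],rcond=None)[0]
        P=C[0][0]+s[0]*C[0][1];Q=C[1][0]+s[1]*C[1][1];print(t,P.round(3),Q.round(3))
E
```

```text
[[292.6, 0.0, 319.7], [0.0, 292.6, 197.4], [0.0, 0.0, 1.0]] [[1.0, -0.001, 0.001], [-0.001, -0.954, 0.3], [0.0, -0.3, -0.954]]
mat 0 [0.49  0.255 0.006] [0.617 0.268 0.006] 0.12725263791143093
head 0 [0.516 0.17  0.056] [0.591 0.17  0.056] 0.07535049784665768
mat -0.02 [ 0.483  0.258 -0.014] [ 0.623  0.273 -0.014] 0.1407977325907024
head -0.02 [0.511 0.163 0.036] [0.597 0.162 0.036] 0.08627919157268112
mat -0.035 [ 0.478  0.261 -0.029] [ 0.629  0.276 -0.029] 0.15095655360015614
head -0.035 [0.507 0.157 0.021] [0.601 0.157 0.021] 0.09447571186719866
tin [ 0.505  0.089 -0.122] [ 0.496  0.093 -0.12 ]
coasters [ 0.75  -0.044  0.013] [ 0.755 -0.047  0.014]
```

play_rows:
  increments:
    - {"hand": 1, "dp": [0, 0, 0.001], "turn": [0, 0, 0]}
    - {"hand": 1, "dp": [0, 0, 0.001], "turn": [0, 0, 0]}
    - {"hand": 1, "dp": [0, 0, 0], "turn": [0, 0, 0]}

```text
time_s: 4.17
position: [0.5529, 0.149, 0.0132]
ee_rot: [-2.221, -2.221, 0.0]
force: [0.6, 0.3, -0.5]
gripper_width: 0.0001
gripper_force: 0.0
```

play_rows:
  increments:
    - {"hand": 0, "dp": [0, 0, 0], "turn": [0, 0, 0]}
    - {"hand": 0, "dp": [0, 0, 0], "turn": [0, 0, 0]}
    - {"hand": 0, "dp": [0, 0, 0], "turn": [0, 0, 0]}
    - {"hand": 0, "dp": [0, 0, 0], "turn": [0, 0, 0]}
    - {"hand": 0, "dp": [0, 0, 0], "turn": [0, 0, 0]}
    - {"hand": 0, "dp": [0, 0, 0], "turn": [0, 0, 0]}

```text
time_s: 4.67
position: [0.553, 0.149, 0.0135]
ee_rot: [2.221, 2.221, 0.0]
force: [-1.1, -0.7, -0.6]
gripper_width: 0.0724
gripper_force: 0.0
```

```bash
python3 - <<'E'
from h import *
p=ctrl.snapshot("wrist");q=ctrl.snapshot("side");o=ctrl.observe()
print(o["position"],o["gripper_width"])
for X in((.553,.16,.013),(.553,.16,.026),(.553,.16,.047),(.51,.16,.026),(.596,.16,.026)): print(proj(p,X).round(0),proj(q,X).round(0))
a=p["color"][:,:,::-1];b=q["color"][110:210,260:380,::-1]
cv2.imwrite("pics/c2.png",np.hstack([cv2.resize(a[120:380,200:440],(370,400)),cv2.resize(b,(430,400),interpolation=cv2.INTER_CUBIC)]))
E
```

```text
[0.55298703 0.14900379 0.01351443] 0.08456397286913941
[320. 211.] [314. 173.]
[320. 218.] [314. 169.]
[320. 232.] [314. 162.]
[249. 218.] [299. 172.]
[391. 218.] [329. 166.]
```

View pics/c2.png

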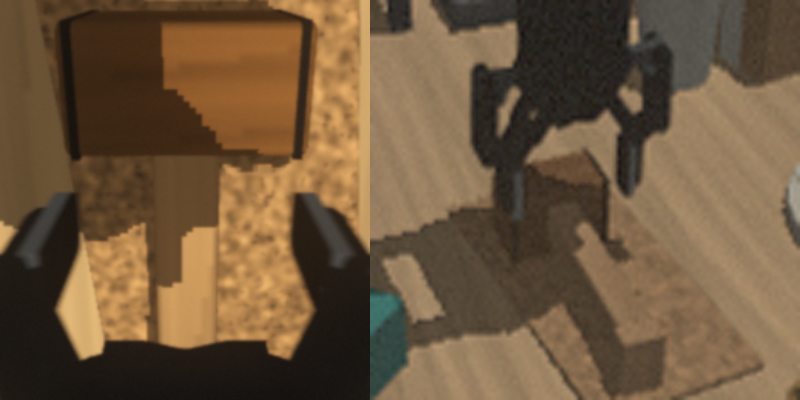

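```bash
python3 - <<'E'
from h import *
p=ctrl.snapshot("wrist");q=ctrl.snapshot("side")
def tri(a,b):
    A=np.c_[a[1],-b[1]];s=np.linalg.lstsq(A,b[0]-a[0],rcond=None)[0]
    return (a[0]+s[0]*a[1]).round(4),(b[0]+s[1]*b[1]).round(4)
print(tri(ray(p,392,246),ray(q,331,158)), tri(ray(p,402,246),ray(q,332,158)))
print("pads left",tri(ray(p,248,246),ray(q,301,164)))
E
```

```text
(array([0.5909, 0.1543, 0.052 ]), array([0.5982, 0.1529, 0.0547])) (array([0.5963, 0.1542, 0.0518]), array([0.6012, 0.1533, 0.0538]))
pads left (array([0.515 , 0.1548, 0.053 ]), array([0.5151, 0.1548, 0.053 ]))
```

Triangulation puts the open fingertips at z≈0.053 while the reported TCP height is 0.0135, so the tips are about 27 mm higher than reported, even allowing for the swing. I'll lower by 25 mm in small steps and watch the force.

play_rows:
  increments:
    - {"hand": 0, "dp": [0, 0, 0.004], "turn": [0, 0, 0]}
    - {"hand": 0, "dp": [0, 0, 0.004], "turn": [0, 0, 0]}
    - {"hand": 0, "dp": [0, 0, 0.004], "turn": [0, 0, 0]}
    - {"hand": 0, "dp": [0, 0, 0.004], "turn": [0, 0, 0]}
    - {"hand": 0, "dp": [0, 0, 0.004], "turn": [0, 0, 0]}
    - {"hand": 0, "dp": [0, 0, 0.004], "turn": [0, 0, 0]}
    - {"hand": 0, "dp": [0, 0, 0], "turn": [0, 0, 0]}

```text
time_s: 5.45
position: [0.5525, 0.1489, -0.0115]
ee_rot: [-2.221, -2.221, 0.002]
force: [0.6, -0.5, 0.2]
gripper_width: 0.0853
gripper_force: 0.0
```

play_rows:
  increments:
    - {"hand": 0.4, "dp": [0, 0, 0], "turn": [0, 0, 0]}
    - {"hand": 0.7, "dp": [0, 0, 0], "turn": [0, 0, 0]}
    - {"hand": 1, "dp": [0, 0, 0], "turn": [0, 0, 0]}
    - {"hand": 1, "dp": [0, 0, 0], "turn": [0, 0, 0]}
    - {"hand": 1, "dp": [0, 0, 0], "turn": [0, 0, 0]}
    - {"hand": 1, "dp": [0, 0, 0], "turn": [0, 0, 0]}

```text
time_s: 5.95
position: [0.5533, 0.149, -0.0099]
ee_rot: [2.221, 2.221, 0.001]
force: [-1.7, -0.1, 4.8]
gripper_width: 0.0219
gripper_force: 108.7
```

Gripped: opening 22 mm, 109 N. Lifting.

play_rows:
  increments:
    - {"hand": 1, "dp": [0, 0, -0.004], "turn": [0, 0, 0]}
    - {"hand": 1, "dp": [0, 0, -0.01], "turn": [0, 0, 0]}
    - {"hand": 1, "dp": [0, 0, -0.02], "turn": [0, 0, 0]}
    - {"hand": 1, "dp": [0, 0, -0.02], "turn": [0, 0, 0]}
    - {"hand": 1, "dp": [0, 0, -0.02], "turn": [0, 0, 0]}
    - {"hand": 1, "dp": [0, 0, -0.02], "turn": [0, 0, 0]}
    - {"hand": 1, "dp": [0, 0, -0.02], "turn": [0, 0, 0]}
    - {"hand": 1, "dp": [0, 0, -0.006], "turn": [0, 0, 0]}
    - {"hand": 1, "dp": [0, 0, 0], "turn": [0, 0, 0]}
    - {"hand": 1, "dp": [0, 0, 0], "turn": [0, 0, 0]}

```text
time_s: 6.78
position: [0.5525, 0.1489, 0.1088]
ee_rot: [-2.221, -2.221, 0.001]
force: [1.2, 0.1, -4.0]
gripper_width: 0.0215
gripper_force: 108.2
```

```bash
python3 - <<'E'
from h import *
p=ctrl.snapshot("scene");o=ctrl.observe();print(o["position"],o["ee_rot"],o["force"],o["torque"])
G=lambda l:np.array(l)/5+[165,115]
# planar fit of mould from several crop points (mould frame): post tops (gate x free), rails, board, tray
pts=[(105,-125,12),(105,125,12),(-83,-92,30),(-83,92,30)]
uv=G([(42,268),(380,550),(352,63),(604,240)])
x,r=fit(p,np.array(pts)/1000,uv,[.56,-.28,.21]);print("mould",x.round(4),r)
c,s=np.cos(x[2]),np.sin(x[2])
for n,l in(("R",[(155,99),(193,133),(165,149),(135,113)]),("L",[(370,265),(413,300),(390,319),(348,287)])):
    P=np.mean([onz(p,*u,.1) for u in G(l)],0);d=P[:2]-x[:2]
    print(n,P.round(4),"mould xy",(c*d[0]+s*d[1]).round(4),(-s*d[0]+c*d[1]).round(4))
w=ctrl.snapshot("wrist");q=ctrl.snapshot("side")
b=np.array(w["color"][:,:,::-1]);e=np.array(q["color"][:,:,::-1])
cv2.imwrite("pics/c3.png",np.vstack([b[:, :],]))
save(q,"q3")
for pp in(w,q,p):
    print([(np.round(np.array(d["extent"])*[640,400,640,400]).astype(int).tolist(),round(d["confidence"],2)) for d in ctrl.spot_in(pp,"mallet")])
# head dark trims in wrist: print projected head corners assuming mallet underside=rep z+.016
z=o["position"][2]+.016+.05
for X in((-.04,.022),(.04,.022),(-.04,.066),(.04,.066)): print(proj(w,[o["position"][0]+X[0],o["position"][1]+X[1],z]).round(0))
E
```

```text
[0.55223445 0.14890605 0.10817706] [-2.22040119 -2.22032264  0.00278002] [-0.03409529 -0.02593738 -3.96637253] [-0.11631127  0.00681658  0.00042108]
mould [ 0.5503 -0.2823  0.2219] [-1.  -0.4  0.5 -0.4 -0.2 -0.1  0.7  0.9]
R [ 0.6059 -0.3472  0.1   ] mould xy 0.0399 -0.0755
L [ 0.5742 -0.2     0.1   ] mould xy 0.0414 0.075
[([320, 238, 203, 223], 0.77), ([96, 196, 191, 205], 0.74)]
[([232, 195, 77, 45], 0.76), ([226, 332, 122, 104], 0.75), ([320, 137, 57, 62], 0.57)]
[([342, 268, 88, 103], 0.89), ([347, 126, 57, 63], 0.81), ([430, 245, 96, 33], 0.73)]
[225. 240.]
[415. 240.]
[214. 134.]
[426. 134.]
```

The mallet is held (force -4 N). Mould fit: yaw 0.22, post faces at 32-33 mm, matching the description. I'll turn 12.4° to square the face to the mould, then traverse high above the tray.

play_rows:
  increments:
    - {"hand": 1, "dp": [0, 0, 0], "turn": [0, 0, -4.2]}
    - {"hand": 1, "dp": [0, 0, 0], "turn": [0, 0, -4.2]}
    - {"hand": 1, "dp": [0, 0, 0], "turn": [0, 0, -4.0]}
    - {"hand": 1, "dp": [-0.015, -0.004, 0], "turn": [0, 0, 0]}
    - {"hand": 1, "dp": [-0.028, -0.008, 0], "turn": [0, 0, 0]}
    - {"hand": 1, "dp": [-0.028, -0.008, 0], "turn": [0, 0, 0]}
    - {"hand": 1, "dp": [-0.028, -0.008, 0], "turn": [0, 0, 0]}
    - {"hand": 1, "dp": [-0.028, -0.008, 0], "turn": [0, 0, 0]}
    - {"hand": 1, "dp": [-0.028, -0.008, 0], "turn": [0, 0, 0]}
    - {"hand": 1, "dp": [-0.028, -0.008, 0], "turn": [0, 0, 0]}
    - {"hand": 1, "dp": [-0.028, -0.008, 0], "turn": [0, 0, 0]}
    - {"hand": 1, "dp": [-0.028, -0.008, 0], "turn": [0, 0, 0]}
    - {"hand": 1, "dp": [-0.028, -0.008, 0], "turn": [0, 0, 0]}
    - {"hand": 1, "dp": [-0.028, -0.008, 0], "turn": [0, 0, 0]}
    - {"hand": 1, "dp": [-0.028, -0.008, 0], "turn": [0, 0, 0]}
    - {"hand": 1, "dp": [-0.028, -0.008, 0], "turn": [0, 0, 0]}
    - {"hand": 1, "dp": [-0.028, -0.008, 0], "turn": [0, 0, 0]}
    - {"hand": 1, "dp": [-0.014, -0.006, 0], "turn": [0, 0, 0]}
    - {"hand": 1, "dp": [0, 0, 0], "turn": [0, 0, 0]}

```text
time_s: 8.67
position: [0.5253, -0.2622, 0.109]
ee_rot: [-1.972, -2.445, 0.001]
force: [0.2, -0.1, -3.8]
gripper_width: 0.0218
gripper_force: 108.3
```

```bash
cat >> h.py <<'E'
def st():
    o=ctrl.observe();r=Ro.from_rotvec(o["ee_rot"]).as_matrix();P=o["position"]
    d=P[:2]-[.5503,-.2823];c,s=np.cos(.217),np.sin(.217)
    print("mould xy mm",round(1e3*(c*d[0]+s*d[1]),1),round(1e3*(-s*d[0]+c*d[1]),1),"z",round(1e3*P[2],1),"yaw",np.degrees(np.arctan2(r[1,1],r[0,1])).round(2),"tilt",np.degrees(r[2,:2]).round(2))
    print("F",(c*o["force"][0]+s*o["force"][1]).round(2),o["force"].round(1),o["gripper_width"],o["gripper_force"])
E
python3 - <<'E'
from h import *
st();p=ctrl.snapshot("scene");q=ctrl.snapshot("side")
a=p["color"][60:260,150:350,::-1];b=q["color"][130:370,260:500,::-1]
cv2.imwrite("pics/c4.png",np.hstack([cv2.resize(a,(400,400),interpolation=cv2.INTER_CUBIC),cv2.resize(b,(400,400),interpolation=cv2.INTER_CUBIC)]))
for pp in(p,q):
    print([(np.round(np.array(d["extent"])*[640,400,640,400]).astype(int).tolist(),round(d["confidence"],2)) for d in ctrl.spot_in(pp,"mallet")])
E
```

```text
mould xy mm -20.1 25.0 z 109.0 yaw 12.22 tilt [-0.02 -0.03]
F 0.14 [ 0.2 -0.1 -3.8] 0.02176912893371628 108.28733325004578
[([429, 238, 96, 43], 0.72), ([239, 130, 78, 70], 0.66), ([349, 128, 56, 66], 0.63), ([214, 285, 54, 49], 0.55)]
[([225, 330, 122, 105], 0.96), ([406, 266, 120, 106], 0.83), ([230, 194, 78, 48], 0.63)]
```

play_rows:
  increments:
    - {"hand": 1, "dp": [0, 0, 0.015], "turn": [0, 0, 0]}
    - {"hand": 1, "dp": [0, 0, 0.015], "turn": [0, 0, 0]}
    - {"hand": 1, "dp": [0, 0, 0.015], "turn": [0, 0, 0]}
    - {"hand": 1, "dp": [0, 0, 0.015], "turn": [0, 0, 0]}
    - {"hand": 1, "dp": [0, 0, 0.01], "turn": [0, 0, 0]}
    - {"hand": 1, "dp": [0, 0, 0.008], "turn": [0, 0, 0]}
    - {"hand": 1, "dp": [0, 0, 0], "turn": [0, 0, 0]}

```text
time_s: 9.45
position: [0.5256, -0.2583, 0.0301]
ee_rot: [-1.966, -2.447, 0.0]
force: [-0.6, 0.2, -2.9]
gripper_width: 0.0218
gripper_force: 108.3
```

```bash
python3 - <<'E'
from h import *
st();p=ctrl.snapshot("scene");q=ctrl.snapshot("side")
a=p["color"][95:235,165:305,::-1];b=q["color"][210:380,320:490,::-1]
cv2.imwrite("pics/c4.png",np.hstack([cv2.resize(a,(400,400),interpolation=cv2.INTER_CUBIC),cv2.resize(b,(400,400),interpolation=cv2.INTER_CUBIC)]))
E
```

```text
mould xy mm -19.0 28.8 z 30.1 yaw 12.44 tilt [ 0.11 -0.09]
F -0.49 [-0.6  0.2 -2.9] 0.021799672805232283 108.26427340507507
```

View pics/c4.png

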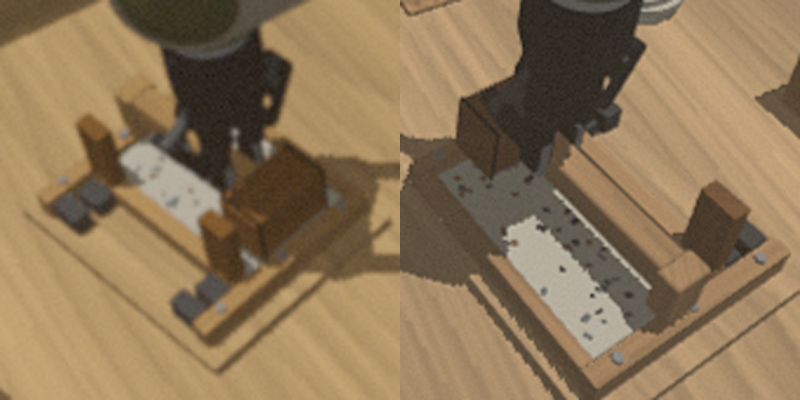

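The view shows the head hovering just behind the left post with the handle over the tray, clear of rails and right post. I'll approach gently.

play_rows:
  increments:
    - {"hand": 1, "dp": [0, 0.003, 0], "turn": [0, 0, 0]}
    - {"hand": 1, "dp": [0, 0.003, 0], "turn": [0, 0, 0]}
    - {"hand": 1, "dp": [0, 0.001, 0], "turn": [0, 0, 0]}
    - {"hand": 1, "dp": [0, 0.001, 0], "turn": [0, 0, 0]}
    - {"hand": 1, "dp": [0, 0.0005, 0], "turn": [0, 0, 0]}
    - {"hand": 1, "dp": [0, 0.0005, 0], "turn": [0, 0, 0]}
    - {"hand": 1, "dp": [0, 0.0005, 0], "turn": [0, 0, 0]}
    - {"hand": 1, "dp": [0, 0, 0], "turn": [0, 0, 0]}

```text
time_s: 10.22
position: [0.5354, -0.2573, 0.0315]
ee_rot: [1.969, 2.448, 0.0]
force: [0.4, 0.6, -4.6]
gripper_width: 0.0215
gripper_force: 108.3
```

play_rows:
  increments:
    - {"hand": 1, "dp": [0, 0.0005, 0], "turn": [0, 0, 0]}
    - {"hand": 1, "dp": [0, 0.0005, 0], "turn": [0, 0, 0]}
    - {"hand": 1, "dp": [0, 0.0005, 0], "turn": [0, 0, 0]}
    - {"hand": 1, "dp": [0, 0, 0], "turn": [0, 0, 0]}

```text
time_s: 10.55
position: [0.5366, -0.2571, 0.0315]
ee_rot: [-1.968, -2.448, 0.001]
force: [-0.1, -0.4, -2.7]
gripper_width: 0.0217
gripper_force: 108.4
```

```bash
python3 -c "
from h import *
st()"
```

```text
mould xy mm -8.0 27.6 z 31.5 yaw 12.41 tilt [ 0.   -0.03]
F -0.16 [-0.1 -0.4 -2.7] 0.021694841528704642 108.36298942565918
```

play_rows:
  increments:
    - {"hand": 1, "dp": [0, 0.0005, 0], "turn": [0, 0, 0]}
    - {"hand": 1, "dp": [0, 0.0005, 0], "turn": [0, 0, 0]}
    - {"hand": 1, "dp": [0, 0.0005, 0], "turn": [0, 0, 0]}
    - {"hand": 1, "dp": [0, 0, 0], "turn": [0, 0, 0]}

```text
time_s: 10.88
position: [0.537, -0.2571, 0.0315]
ee_rot: [-1.966, -2.447, 0.003]
force: [-9.7, -2.2, -0.1]
gripper_width: 0.0219
gripper_force: 108.9
```

play_rows:
  increments:
    - {"hand": 1, "dp": [0, 0.0005, 0], "turn": [0, 0, 0]}
    - {"hand": 1, "dp": [0, 0.0005, 0], "turn": [0, 0, 0]}
    - {"hand": 1, "dp": [0, 0, 0], "turn": [0, 0, 0]}

```text
time_s: 11.13
position: [0.5373, -0.257, 0.0315]
ee_rot: [-1.965, -2.447, 0.005]
force: [-11.9, -3.4, 1.7]
gripper_width: 0.0218
gripper_force: 109.2
```

Contact made, about 12 N, the sliding threshold. I'll push 2 mm more.

play_rows:
  increments:
    - {"hand": 1, "dp": [0, 0.0005, 0], "turn": [0, 0, 0]}
    - {"hand": 1, "dp": [0, 0.0005, 0], "turn": [0, 0, 0]}
    - {"hand": 1, "dp": [0, 0.0005, 0], "turn": [0, 0, 0]}
    - {"hand": 1, "dp": [0, 0.0005, 0], "turn": [0, 0, 0]}
    - {"hand": 1, "dp": [0, 0, 0], "turn": [0, 0, 0]}

```text
time_s: 11.55
position: [0.5389, -0.2566, 0.0315]
ee_rot: [-1.965, -2.446, 0.006]
force: [-15.4, -3.7, 4.8]
gripper_width: 0.0217
gripper_force: 109.3
```

```bash
python3 -c "
from h import *
st()"
```

```text
mould xy mm -5.6 27.6 z 31.5 yaw 12.46 tilt [ 0.06 -0.31]
F -15.87 [-15.4  -3.7   4.8] 0.021668860252394492 109.30074691772461
```

play_rows:
  increments:
    - {"hand": 1, "dp": [0, -0.004, 0], "turn": [0, 0, 0]}
    - {"hand": 1, "dp": [0, -0.007, 0], "turn": [0, 0, 0]}
    - {"hand": 1, "dp": [-0.01, 0, 0], "turn": [0, 0, 0]}
    - {"hand": 1, "dp": [-0.02, 0, 0], "turn": [0, 0, 0]}
    - {"hand": 1, "dp": [-0.025, 0, 0], "turn": [0, 0, 0]}
    - {"hand": 1, "dp": [-0.025, 0, 0], "turn": [0, 0, 0]}
    - {"hand": 1, "dp": [-0.025, 0, 0], "turn": [0, 0, 0]}
    - {"hand": 1, "dp": [-0.025, 0, 0], "turn": [0, 0, 0]}
    - {"hand": 1, "dp": [-0.015, 0, 0], "turn": [0, 0, 0]}
    - {"hand": 1, "dp": [-0.005, 0, 0], "turn": [0, 0, 0]}
    - {"hand": 1, "dp": [0, 0, 0], "turn": [0, 0, 0]}
    - {"hand": 1, "dp": [0, 0, 0], "turn": [0, 0, 0]}

```text
time_s: 12.55
position: [0.5625, -0.4042, 0.0311]
ee_rot: [-1.968, -2.448, -0.001]
force: [-0.8, 0.3, -4.2]
gripper_width: 0.022
gripper_force: 108.5
```

```bash
python3 -c "
from h import *
st()"
```

```text
mould xy mm -14.3 -121.7 z 31.1 yaw 12.4 tilt [ 0.05 -0.01]
F -0.73 [-0.8  0.3 -4.2] 0.021957556780494155 108.49405646324158
```

play_rows:
  increments:
    - {"hand": 1, "dp": [0, 0.002, 0], "turn": [0, 0, 0]}
    - {"hand": 1, "dp": [0, 0.002, 0], "turn": [0, 0, 0]}
    - {"hand": 1, "dp": [0, 0.0005, 0], "turn": [0, 0, 0]}
    - {"hand": 1, "dp": [0, 0.0005, 0], "turn": [0, 0, 0]}
    - {"hand": 1, "dp": [0, 0.0005, 0], "turn": [0, 0, 0]}
    - {"hand": 1, "dp": [0, 0, 0], "turn": [0, 0, 0]}

```text
time_s: 13.05
position: [0.5673, -0.4032, 0.0315]
ee_rot: [-1.966, -2.447, 0.001]
force: [-4.8, 2.2, -2.9]
gripper_width: 0.0214
gripper_force: 108.9
```

play_rows:
  increments:
    - {"hand": 1, "dp": [0, 0.0005, 0], "turn": [0, 0, 0]}
    - {"hand": 1, "dp": [0, 0.0005, 0], "turn": [0, 0, 0]}
    - {"hand": 1, "dp": [0, 0.0005, 0], "turn": [0, 0, 0]}
    - {"hand": 1, "dp": [0, 0, 0], "turn": [0, 0, 0]}

```text
time_s: 13.38
position: [0.5682, -0.4032, 0.0314]
ee_rot: [-1.966, -2.446, 0.002]
force: [-8.1, 1.2, -0.9]
gripper_width: 0.022
gripper_force: 109.1
```

play_rows:
  increments:
    - {"hand": 1, "dp": [0, 0.0005, 0], "turn": [0, 0, 0]}
    - {"hand": 1, "dp": [0, 0.0005, 0], "turn": [0, 0, 0]}
    - {"hand": 1, "dp": [0, 0, 0], "turn": [0, 0, 0]}

```text
time_s: 13.63
position: [0.5691, -0.403, 0.0315]
ee_rot: [-1.966, -2.446, 0.002]
force: [-9.8, 0.4, 0.5]
gripper_width: 0.022
gripper_force: 109.1
```

```bash
python3 -c "
from h import *
st()"
```

```text
mould xy mm -7.7 -121.9 z 31.5 yaw 12.43 tilt [ 0.09 -0.19]
F -9.43 [-9.8  0.4  0.5] 0.022029693720398053 109.09563660621643
```

play_rows:
  increments:
    - {"hand": 1, "dp": [0, 0.0005, 0], "turn": [0, 0, 0]}
    - {"hand": 1, "dp": [0, 0.0005, 0], "turn": [0, 0, 0]}
    - {"hand": 1, "dp": [0, 0.0005, 0], "turn": [0, 0, 0]}
    - {"hand": 1, "dp": [0, 0.0005, 0], "turn": [0, 0, 0]}
    - {"hand": 1, "dp": [0, 0.0005, 0], "turn": [0, 0, 0]}
    - {"hand": 1, "dp": [0, 0.0005, 0], "turn": [0, 0, 0]}
    - {"hand": 1, "dp": [0, 0.0005, 0], "turn": [0, 0, 0]}
    - {"hand": 1, "dp": [0, 0, 0], "turn": [0, 0, 0]}

```text
time_s: 14.3
position: [0.5719, -0.4026, 0.0315]
ee_rot: [-1.965, -2.446, 0.004]
force: [-12.3, 0.7, 0.2]
gripper_width: 0.0217
gripper_force: 109.3
```

```bash
python3 -c "
from h import *
st()"
```

```text
mould xy mm -4.8 -122.1 z 31.5 yaw 12.43 tilt [ 0.09 -0.25]
F -11.81 [-12.3   0.7   0.2] 0.02165774286059373 109.27005171775818
```

play_rows:
  increments:
    - {"hand": 1, "dp": [0, 0.0005, 0], "turn": [0, 0, 0]}
    - {"hand": 1, "dp": [0, 0.0005, 0], "turn": [0, 0, 0]}
    - {"hand": 1, "dp": [0, 0.0005, 0], "turn": [0, 0, 0]}
    - {"hand": 1, "dp": [0, 0.0005, 0], "turn": [0, 0, 0]}
    - {"hand": 1, "dp": [0, 0, 0], "turn": [0, 0, 0]}

```text
time_s: 14.72
position: [0.5733, -0.4025, 0.0315]
ee_rot: [-1.964, -2.446, 0.006]
force: [-14.6, -1.6, 1.6]
gripper_width: 0.0218
gripper_force: 109.5
```

```bash
python3 -c "
from h import *
st()"
```

```text
mould xy mm -3.4 -122.4 z 31.5 yaw 12.46 tilt [ 0.08 -0.33]
F -14.55 [-14.6  -1.6   1.6] 0.02176620829830136 109.50184106826782
```

play_rows:
  increments:
    - {"hand": 1, "dp": [0, -0.004, 0], "turn": [0, 0, 0]}
    - {"hand": 1, "dp": [0, -0.006, 0], "turn": [0, 0, 0]}
    - {"hand": 1, "dp": [0.01, 0, 0], "turn": [0, 0, 0]}
    - {"hand": 1, "dp": [0.02, 0, 0], "turn": [0, 0, 0]}
    - {"hand": 1, "dp": [0.025, 0, 0], "turn": [0, 0, 0]}
    - {"hand": 1, "dp": [0.025, 0, 0], "turn": [0, 0, 0]}
    - {"hand": 1, "dp": [0.025, 0, 0], "turn": [0, 0, 0]}
    - {"hand": 1, "dp": [0.025, 0, 0], "turn": [0, 0, 0]}
    - {"hand": 1, "dp": [0.015, 0, 0], "turn": [0, 0, 0]}
    - {"hand": 1, "dp": [0.005, 0, 0], "turn": [0, 0, 0]}
    - {"hand": 1, "dp": [0, 0, 0], "turn": [0, 0, 0]}
    - {"hand": 1, "dp": [0, 0, 0], "turn": [0, 0, 0]}

```text
time_s: 15.72
position: [0.5343, -0.2584, 0.0318]
ee_rot: [1.968, 2.447, 0.0]
force: [0.4, 0.5, -2.7]
gripper_width: 0.0214
gripper_force: 108.8
```

```bash
python3 -c "
from h import *
st()"
```

```text
mould xy mm -10.5 26.8 z 31.8 yaw 12.39 tilt [-0.06  0.05]
F 0.47 [ 0.4  0.5 -2.7] 0.021448900677250225 108.75698804855347
```

play_rows:
  increments:
    - {"hand": 1, "dp": [0, 0.0015, 0], "turn": [0, 0, 0]}
    - {"hand": 1, "dp": [0, 0.0015, 0], "turn": [0, 0, 0]}
    - {"hand": 1, "dp": [0, 0.0005, 0], "turn": [0, 0, 0]}
    - {"hand": 1, "dp": [0, 0.0005, 0], "turn": [0, 0, 0]}
    - {"hand": 1, "dp": [0, 0.0005, 0], "turn": [0, 0, 0]}
    - {"hand": 1, "dp": [0, 0.0005, 0], "turn": [0, 0, 0]}
    - {"hand": 1, "dp": [0, 0.0005, 0], "turn": [0, 0, 0]}
    - {"hand": 1, "dp": [0, 0.0005, 0], "turn": [0, 0, 0]}
    - {"hand": 1, "dp": [0, 0, 0], "turn": [0, 0, 0]}

```text
time_s: 16.47
position: [0.5389, -0.2568, 0.0315]
ee_rot: [-1.967, -2.448, 0.003]
force: [-5.7, -3.2, -1.6]
gripper_width: 0.022
gripper_force: 109.0
```

play_rows:
  increments:
    - {"hand": 1, "dp": [0, 0.0005, 0], "turn": [0, 0, 0]}
    - {"hand": 1, "dp": [0, 0.0005, 0], "turn": [0, 0, 0]}
    - {"hand": 1, "dp": [0, 0.0005, 0], "turn": [0, 0, 0]}
    - {"hand": 1, "dp": [0, 0.0005, 0], "turn": [0, 0, 0]}
    - {"hand": 1, "dp": [0, 0, 0], "turn": [0, 0, 0]}

```text
time_s: 16.88
position: [0.5402, -0.2565, 0.0314]
ee_rot: [-1.966, -2.447, 0.004]
force: [-8.1, -2.3, -0.1]
gripper_width: 0.0219
gripper_force: 109.2
```

```bash
python3 -c "
from h import *
st()"
```

```text
mould xy mm -4.3 27.4 z 31.4 yaw 12.44 tilt [ 0.02 -0.2 ]
F -8.44 [-8.1 -2.3 -0.1] 0.021940575120398296 109.23660635948181
```

play_rows:
  increments:
    - {"hand": 1, "dp": [0, 0.0005, 0], "turn": [0, 0, 0]}
    - {"hand": 1, "dp": [0, 0.0005, 0], "turn": [0, 0, 0]}
    - {"hand": 1, "dp": [0, 0.0005, 0], "turn": [0, 0, 0]}
    - {"hand": 1, "dp": [0, 0.0005, 0], "turn": [0, 0, 0]}
    - {"hand": 1, "dp": [0, 0.0005, 0], "turn": [0, 0, 0]}
    - {"hand": 1, "dp": [0, 0.0005, 0], "turn": [0, 0, 0]}
    - {"hand": 1, "dp": [0, 0.0005, 0], "turn": [0, 0, 0]}
    - {"hand": 1, "dp": [0, 0, 0], "turn": [0, 0, 0]}

```text
time_s: 17.55
position: [0.5429, -0.2557, 0.0315]
ee_rot: [-1.965, -2.446, 0.005]
force: [-13.0, -3.2, 1.2]
gripper_width: 0.022
gripper_force: 109.6
```

```bash
python3 -c "
from h import *
st()"
```

```text
mould xy mm -1.5 27.5 z 31.5 yaw 12.45 tilt [ 0.06 -0.29]
F -13.33 [-13.   -3.2   1.2] 0.02197061738556993 109.62235808372498
```

play_rows:
  increments:
    - {"hand": 1, "dp": [0, 0.0005, 0], "turn": [0, 0, 0]}
    - {"hand": 1, "dp": [0, 0.0005, 0], "turn": [0, 0, 0]}
    - {"hand": 1, "dp": [0, 0, 0], "turn": [0, 0, 0]}

```text
time_s: 17.8
position: [0.5435, -0.2556, 0.0314]
ee_rot: [-1.964, -2.446, 0.006]
force: [-14.6, -4.2, 2.7]
gripper_width: 0.0218
gripper_force: 109.8
```

```bash
python3 -c "
from h import *
st()"
```

```text
mould xy mm -0.9 27.5 z 31.4 yaw 12.46 tilt [ 0.07 -0.34]
F -15.18 [-14.6  -4.2   2.7] 0.021757100421067217 109.8128592967987
```

play_rows:
  increments:
    - {"hand": 1, "dp": [0, -0.004, 0], "turn": [0, 0, 0]}
    - {"hand": 1, "dp": [0, -0.007, 0], "turn": [0, 0, 0]}
    - {"hand": 1, "dp": [-0.01, 0, 0], "turn": [0, 0, 0]}
    - {"hand": 1, "dp": [-0.02, 0, 0], "turn": [0, 0, 0]}
    - {"hand": 1, "dp": [-0.025, 0, 0], "turn": [0, 0, 0]}
    - {"hand": 1, "dp": [-0.025, 0, 0], "turn": [0, 0, 0]}
    - {"hand": 1, "dp": [-0.025, 0, 0], "turn": [0, 0, 0]}
    - {"hand": 1, "dp": [-0.025, 0, 0], "turn": [0, 0, 0]}
    - {"hand": 1, "dp": [-0.015, 0, 0], "turn": [0, 0, 0]}
    - {"hand": 1, "dp": [-0.005, 0, 0], "turn": [0, 0, 0]}
    - {"hand": 1, "dp": [0, 0, 0], "turn": [0, 0, 0]}
    - {"hand": 1, "dp": [0, 0, 0], "turn": [0, 0, 0]}

```text
time_s: 18.8
position: [0.5674, -0.4031, 0.0312]
ee_rot: [-1.968, -2.448, -0.001]
force: [-0.6, 0.7, -3.6]
gripper_width: 0.0216
gripper_force: 108.9
```

play_rows:
  increments:
    - {"hand": 1, "dp": [0, 0.0015, 0], "turn": [0, 0, 0]}
    - {"hand": 1, "dp": [0, 0.0015, 0], "turn": [0, 0, 0]}
    - {"hand": 1, "dp": [0, 0.001, 0], "turn": [0, 0, 0]}
    - {"hand": 1, "dp": [0, 0.0005, 0], "turn": [0, 0, 0]}
    - {"hand": 1, "dp": [0, 0.0005, 0], "turn": [0, 0, 0]}
    - {"hand": 1, "dp": [0, 0.0005, 0], "turn": [0, 0, 0]}
    - {"hand": 1, "dp": [0, 0.0005, 0], "turn": [0, 0, 0]}
    - {"hand": 1, "dp": [0, 0.0005, 0], "turn": [0, 0, 0]}
    - {"hand": 1, "dp": [0, 0.0005, 0], "turn": [0, 0, 0]}
    - {"hand": 1, "dp": [0, 0, 0], "turn": [0, 0, 0]}

```text
time_s: 19.63
position: [0.573, -0.4024, 0.0315]
ee_rot: [-1.966, -2.446, 0.002]
force: [-8.4, 0.1, -0.6]
gripper_width: 0.022
gripper_force: 109.4
```

```bash
python3 -c "
from h import *
st()"
```

```text
mould xy mm -3.7 -122.2 z 31.5 yaw 12.42 tilt [ 0.08 -0.17]
F -8.15 [-8.4  0.1 -0.6] 0.022018695231727815 109.4448173046112
```

play_rows:
  increments:
    - {"hand": 1, "dp": [0, 0.0005, 0], "turn": [0, 0, 0]}
    - {"hand": 1, "dp": [0, 0.0005, 0], "turn": [0, 0, 0]}
    - {"hand": 1, "dp": [0, 0.0005, 0], "turn": [0, 0, 0]}
    - {"hand": 1, "dp": [0, 0.0005, 0], "turn": [0, 0, 0]}
    - {"hand": 1, "dp": [0, 0.0005, 0], "turn": [0, 0, 0]}
    - {"hand": 1, "dp": [0, 0, 0], "turn": [0, 0, 0]}

```text
time_s: 20.13
position: [0.5747, -0.4022, 0.0315]
ee_rot: [-1.966, -2.445, 0.004]
force: [-12.6, -0.6, 0.6]
gripper_width: 0.0217
gripper_force: 109.7
```

play_rows:
  increments:
    - {"hand": 1, "dp": [0, 0.0005, 0], "turn": [0, 0, 0]}
    - {"hand": 1, "dp": [0, 0.0005, 0], "turn": [0, 0, 0]}
    - {"hand": 1, "dp": [0, 0, 0], "turn": [0, 0, 0]}

```text
time_s: 20.38
position: [0.5748, -0.4022, 0.0315]
ee_rot: [-1.965, -2.444, 0.006]
force: [-17.0, 0.5, 1.6]
gripper_width: 0.0218
gripper_force: 110.0
```

```bash
python3 -c "
from h import *
st()"
```

```text
mould xy mm -1.8 -122.4 z 31.5 yaw 12.42 tilt [ 0.12 -0.37]
F -16.49 [-17.    0.5   1.6] 0.021773131067669378 109.95716571807861
```

The right end is on its stop: the force rises 4 N with no motion. Back to the left.

play_rows:
  increments:
    - {"hand": 1, "dp": [0, -0.004, 0], "turn": [0, 0, 0]}
    - {"hand": 1, "dp": [0, -0.006, 0], "turn": [0, 0, 0]}
    - {"hand": 1, "dp": [0.01, 0, 0], "turn": [0, 0, 0]}
    - {"hand": 1, "dp": [0.02, 0, 0], "turn": [0, 0, 0]}
    - {"hand": 1, "dp": [0.025, 0, 0], "turn": [0, 0, 0]}
    - {"hand": 1, "dp": [0.025, 0, 0], "turn": [0, 0, 0]}
    - {"hand": 1, "dp": [0.025, 0, 0], "turn": [0, 0, 0]}
    - {"hand": 1, "dp": [0.025, 0, 0], "turn": [0, 0, 0]}
    - {"hand": 1, "dp": [0.015, 0, 0], "turn": [0, 0, 0]}
    - {"hand": 1, "dp": [0.005, 0, 0], "turn": [0, 0, 0]}
    - {"hand": 1, "dp": [0, 0, 0], "turn": [0, 0, 0]}
    - {"hand": 1, "dp": [0, 0, 0], "turn": [0, 0, 0]}

```text
time_s: 21.38
position: [0.5362, -0.258, 0.0318]
ee_rot: [1.968, 2.447, -0.0]
force: [0.7, -0.7, -3.4]
gripper_width: 0.022
gripper_force: 109.0
```

play_rows:
  increments:
    - {"hand": 1, "dp": [0, 0.0015, 0], "turn": [0, 0, 0]}
    - {"hand": 1, "dp": [0, 0.0015, 0], "turn": [0, 0, 0]}
    - {"hand": 1, "dp": [0, 0.0015, 0], "turn": [0, 0, 0]}
    - {"hand": 1, "dp": [0, 0.001, 0], "turn": [0, 0, 0]}
    - {"hand": 1, "dp": [0, 0.0005, 0], "turn": [0, 0, 0]}
    - {"hand": 1, "dp": [0, 0.0005, 0], "turn": [0, 0, 0]}
    - {"hand": 1, "dp": [0, 0.0005, 0], "turn": [0, 0, 0]}
    - {"hand": 1, "dp": [0, 0.0005, 0], "turn": [0, 0, 0]}
    - {"hand": 1, "dp": [0, 0, 0], "turn": [0, 0, 0]}

```text
time_s: 22.13
position: [0.5431, -0.2556, 0.0315]
ee_rot: [-1.968, -2.448, 0.0]
force: [-0.9, -0.4, -3.2]
gripper_width: 0.0217
gripper_force: 109.1
```

```bash
python3 -c "
from h import *
st()"
```

```text
mould xy mm -1.3 27.6 z 31.5 yaw 12.41 tilt [-0.   -0.02]
F -0.98 [-0.9 -0.4 -3.2] 0.021683019420779538 109.06312465667725
```

play_rows:
  increments:
    - {"hand": 1, "dp": [0, 0.0005, 0], "turn": [0, 0, 0]}
    - {"hand": 1, "dp": [0, 0.0005, 0], "turn": [0, 0, 0]}
    - {"hand": 1, "dp": [0, 0.0005, 0], "turn": [0, 0, 0]}
    - {"hand": 1, "dp": [0, 0, 0], "turn": [0, 0, 0]}

```text
time_s: 22.47
position: [0.5434, -0.2556, 0.0315]
ee_rot: [-1.966, -2.447, 0.003]
force: [-8.1, -1.9, -0.5]
gripper_width: 0.0217
gripper_force: 109.6
```

play_rows:
  increments:
    - {"hand": 1, "dp": [0, 0.0005, 0], "turn": [0, 0, 0]}
    - {"hand": 1, "dp": [0, 0.0005, 0], "turn": [0, 0, 0]}
    - {"hand": 1, "dp": [0, 0, 0], "turn": [0, 0, 0]}

```text
time_s: 22.72
position: [0.5436, -0.2556, 0.0315]
ee_rot: [-1.965, -2.446, 0.005]
force: [-14.4, -3.4, 2.2]
gripper_width: 0.0217
gripper_force: 109.9
```

```bash
python3 -c "
from h import *
st()"
```

```text
mould xy mm -0.8 27.5 z 31.5 yaw 12.45 tilt [ 0.04 -0.27]
F -14.77 [-14.4  -3.4   2.2] 0.021707602964552673 109.88287925720215
```

Both ends are on their stops: left rose 6 N/mm at 14.8 N without sliding, above the 11.5 N threshold. I'll back off, lift and return to above the mat.

play_rows:
  increments:
    - {"hand": 1, "dp": [0, -0.004, 0], "turn": [0, 0, 0]}
    - {"hand": 1, "dp": [0, -0.008, 0], "turn": [0, 0, 0]}
    - {"hand": 1, "dp": [0, 0, -0.015], "turn": [0, 0, 0]}
    - {"hand": 1, "dp": [0, 0, -0.025], "turn": [0, 0, 0]}
    - {"hand": 1, "dp": [0, 0, -0.025], "turn": [0, 0, 0]}
    - {"hand": 1, "dp": [0, 0, -0.015], "turn": [0, 0, 0]}
    - {"hand": 1, "dp": [0, 0, 0], "turn": [0, 0, 0]}

```text
time_s: 23.3
position: [0.5352, -0.2586, 0.1151]
ee_rot: [1.964, 2.443, 0.001]
force: [1.4, -0.4, -3.7]
gripper_width: 0.0217
gripper_force: 109.2
```

play_rows:
  increments:
    - {"hand": 1, "dp": [0.015, 0.004, 0], "turn": [0, 0, 0]}
    - {"hand": 1, "dp": [0.028, 0.008, 0], "turn": [0, 0, 0]}
    - {"hand": 1, "dp": [0.028, 0.008, 0], "turn": [0, 0, 0]}
    - {"hand": 1, "dp": [0.028, 0.008, 0], "turn": [0, 0, 0]}
    - {"hand": 1, "dp": [0.028, 0.008, 0], "turn": [0, 0, 0]}
    - {"hand": 1, "dp": [0.028, 0.008, 0], "turn": [0, 0, 0]}
    - {"hand": 1, "dp": [0.028, 0.008, 0], "turn": [0, 0, 0]}
    - {"hand": 1, "dp": [0.028, 0.008, 0], "turn": [0, 0, 0]}
    - {"hand": 1, "dp": [0.028, 0.008, 0], "turn": [0, 0, 0]}
    - {"hand": 1, "dp": [0.028, 0.008, 0], "turn": [0, 0, 0]}
    - {"hand": 1, "dp": [0.028, 0.008, 0], "turn": [0, 0, 0]}
    - {"hand": 1, "dp": [0.028, 0.008, 0], "turn": [0, 0, 0]}
    - {"hand": 1, "dp": [0.028, 0.008, 0], "turn": [0, 0, 0]}
    - {"hand": 1, "dp": [0.028, 0.008, 0], "turn": [0, 0, 0]}
    - {"hand": 1, "dp": [0.014, 0.004, 0], "turn": [0, 0, 0]}
    - {"hand": 1, "dp": [0, 0, 0], "turn": [0, 0, 4.2]}
    - {"hand": 1, "dp": [0, 0, 0], "turn": [0, 0, 4.2]}
    - {"hand": 1, "dp": [0, 0, 0], "turn": [0, 0, 4.0]}
    - {"hand": 1, "dp": [0, 0, 0], "turn": [0, 0, 0]}
    - {"hand": 1, "dp": [0, 0, 0], "turn": [0, 0, 0]}

```text
time_s: 24.97
position: [0.558, 0.1506, 0.1103]
ee_rot: [-2.218, -2.223, 0.002]
force: [-0.4, 0.6, -3.7]
gripper_width: 0.0219
gripper_force: 109.1
```

```bash
python3 -c "
from h import *
st();print(ctrl.observe()['position'])"
```

```text
mould xy mm 100.7 421.1 z 110.3 yaw 0.13 tilt [ 0.   -0.11]
F -0.27 [-0.4  0.6 -3.7] 0.02190823211725884 109.08235430717468
[0.5579893  0.15056516 0.11028939]
```

play_rows:
  increments:
    - {"hand": 1, "dp": [-0.0015, -0.005, 0.015], "turn": [0, 0, 0]}
    - {"hand": 1, "dp": [0, 0, 0.02], "turn": [0, 0, 0]}
    - {"hand": 1, "dp": [0, 0, 0.02], "turn": [0, 0, 0]}
    - {"hand": 1, "dp": [0, 0, 0.02], "turn": [0, 0, 0]}
    - {"hand": 1, "dp": [0, 0, 0.015], "turn": [0, 0, 0]}
    - {"hand": 1, "dp": [0, 0, 0.012], "turn": [0, 0, 0]}
    - {"hand": 1, "dp": [0, 0, 0.008], "turn": [0, 0, 0]}
    - {"hand": 1, "dp": [0, 0, 0.004], "turn": [0, 0, 0]}
    - {"hand": 1, "dp": [0, 0, 0.002], "turn": [0, 0, 0]}
    - {"hand": 1, "dp": [0, 0, 0], "turn": [0, 0, 0]}

```text
time_s: 25.8
position: [0.554, 0.1488, -0.0044]
ee_rot: [2.221, 2.222, 0.0]
force: [-0.7, -0.4, -3.4]
gripper_width: 0.022
gripper_force: 109.2
```

play_rows:
  increments:
    - {"hand": 1, "dp": [0, 0, 0.001], "turn": [0, 0, 0]}
    - {"hand": 1, "dp": [0, 0, 0.001], "turn": [0, 0, 0]}
    - {"hand": 1, "dp": [0, 0, 0], "turn": [0, 0, 0]}

```text
time_s: 26.05
position: [0.554, 0.1488, -0.0062]
ee_rot: [2.221, 2.221, 0.001]
force: [0.6, 0.2, -3.7]
gripper_width: 0.0214
gripper_force: 109.2
```

play_rows:
  increments:
    - {"hand": 1, "dp": [0, 0, 0.001], "turn": [0, 0, 0]}
    - {"hand": 1, "dp": [0, 0, 0.001], "turn": [0, 0, 0]}
    - {"hand": 1, "dp": [0, 0, 0.001], "turn": [0, 0, 0]}
    - {"hand": 1, "dp": [0, 0, 0], "turn": [0, 0, 0]}

```text
time_s: 26.38
position: [0.5537, 0.1488, -0.0097]
ee_rot: [-2.221, -2.221, 0.0]
force: [-0.1, -0.8, -3.3]
gripper_width: 0.0221
gripper_force: 109.2
```

play_rows:
  increments:
    - {"hand": 1, "dp": [0, 0, 0.0005], "turn": [0, 0, 0]}
    - {"hand": 1, "dp": [0, 0, 0.0005], "turn": [0, 0, 0]}
    - {"hand": 1, "dp": [0, 0, 0], "turn": [0, 0, 0]}

```text
time_s: 26.63
position: [0.5539, 0.1487, -0.0099]
ee_rot: [2.221, 2.221, -0.0]
force: [-4.5, -1.5, 5.3]
gripper_width: 0.0219
gripper_force: 110.2
```

Mallet down (force z +5 N). I'll release gradually and rise.

play_rows:
  increments:
    - {"hand": 0.7, "dp": [0, 0, 0], "turn": [0, 0, 0]}
    - {"hand": 0.5, "dp": [0, 0, 0], "turn": [0, 0, 0]}
    - {"hand": 0.2, "dp": [0, 0, 0], "turn": [0, 0, 0]}
    - {"hand": 0, "dp": [0, 0, 0], "turn": [0, 0, 0]}
    - {"hand": 0, "dp": [0, 0, 0], "turn": [0, 0, 0]}
    - {"hand": 0, "dp": [0, 0, 0], "turn": [0, 0, 0]}
    - {"hand": 0, "dp": [0, 0, 0], "turn": [0, 0, 0]}
    - {"hand": 0, "dp": [0, 0, -0.01], "turn": [0, 0, 0]}
    - {"hand": 0, "dp": [0, 0, -0.03], "turn": [0, 0, 0]}
    - {"hand": 0, "dp": [0, 0, -0.04], "turn": [0, 0, 0]}
    - {"hand": 0, "dp": [0, 0, -0.04], "turn": [0, 0, 0]}
    - {"hand": 0, "dp": [0, 0, -0.04], "turn": [0, 0, 0]}
    - {"hand": 0, "dp": [0, 0, 0], "turn": [0, 0, 0]}
    - {"hand": 0, "dp": [0, 0, 0], "turn": [0, 0, 0]}
    - {"hand": 0, "dp": [0, 0, 0], "turn": [0, 0, 0]}

```text
time_s: 27.88
position: [0.5535, 0.1487, 0.1493]
ee_rot: [-2.221, -2.221, 0.001]
force: [-0.5, -0.0, -0.7]
gripper_width: 0.0852
gripper_force: 0.0
```

```bash
python3 - <<'E'
from h import *
o=ctrl.observe();print(o["position"],o["gripper_width"])
p=ctrl.snapshot("scene");q=ctrl.snapshot("side");w=ctrl.snapshot("wrist")
for n,pp in(("scene",p),("side",q),("wrist",w)):
    for t in("mallet","tin","weight","coasters"): print(n,t,[(np.round(np.array(d["extent"])*[640,400,640,400]).astype(int).tolist(),round(d["confidence"],2)) for d in ctrl.spot_in(pp,t)][:3])
# post-top shift in scene image between start and now
a=cv2.cvtColor(cv2.imread("pics/g2.png"),cv2.COLOR_BGR2GRAY)
b=cv2.cvtColor(cv2.resize(np.array(p["color"][115:230,165:300]),None,fx=5,fy=5,interpolation=cv2.INTER_CUBIC),cv2.COLOR_RGB2GRAY)
c,s=np.cos(.217),np.sin(.217)
for n,(x,y) in(("R",(165,125)),("L",(380,292))):
    t=a[y-32:y+32,x-38:x+38];r=cv2.matchTemplate(b[y-70:y+70,x-75:x+75],t,cv2.TM_CCOEFF_NORMED);_,m,_,l=cv2.minMaxLoc(r)
    dx,dy=l[0]-37,l[1]-38
    P=onz(p,x/5+165,y/5+115,.1);Q=onz(p,(x+dx)/5+165,(y+dy)/5+115,.1);d=Q-P
    print(n,round(m,2),dx,dy,"moved mm",1e3*(c*d[0]+s*d[1]),1e3*(-s*d[0]+c*d[1]))
E
```

```text
[0.55349278 0.14874769 0.14932592] 0.0851940887685957
scene mallet [([429, 240, 98, 42], 0.95), ([339, 293, 78, 94], 0.84), ([353, 105, 24, 20], 0.74)]
scene tin [([326, 217, 8, 10], 0.43)]
scene weight [([336, 310, 129, 131], 0.71), ([257, 263, 12, 10], 0.45)]
scene coasters [([215, 285, 51, 47], 0.84)]
side mallet [([226, 330, 121, 107], 0.94), ([318, 177, 50, 62], 0.92), ([231, 195, 83, 47], 0.57)]
side tin [([302, 230, 14, 18], 0.67)]
side weight [([427, 282, 86, 101], 0.52)]
side coasters [([419, 202, 44, 33], 0.59)]
wrist mallet [([102, 184, 204, 180], 0.75), ([321, 211, 90, 185], 0.66), ([170, 396, 8, 8], 0.56)]
wrist tin [([242, 320, 23, 30], 0.91)]
wrist weight [([396, 322, 26, 31], 0.74), ([239, 321, 27, 31], 0.5)]
wrist coasters [([486, 302, 50, 27], 0.95)]
R 0.99 -11 9 moved mm 7.081177356666083 0.39208766749871077
L 0.97 -12 8 moved mm 6.635072463706836 -0.766398540382214
```

The mallet is back where it lay, the bystanders are unmoved, and the posts travelled 7.1 and 6.6 mm, consistent with home. Handing in.

```bash
python3 -c "
from bench import ctrl
print(ctrl.finish_job())"
```

```text
the job is handed in; nothing more can be done
None
```

I drove both ends of the wall onto their stops, put the mallet back flat on its mat and handed the job in at about 28 s; the hand-in gave no verdict. At each stop the force climbed without the post moving, and the posts had travelled about 7.1 mm (right) and 6.6 mm (left).

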